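# Strip the alternator's shaft end

### The job

The nut on the alternator shaft is already undone: strip the shaft from the top down and lay each part flat, same way up, in its own place: the nut in the magnetic dish, the worn bronze collar in the cardboard scrap box, the greasy black pulley in the blue wash basket and the blue-grey cooling fan in the grey rebuild tray. Set the parts down rather than dropping them, and leave the green spray bottle standing.

Things in the scene. Friction and masses are not known exactly. Their poses are not given: they have to be found in the camera images.
- alternator: Aluminium car alternator, fixed, standing on its rear cover, shaft up: 126 mm across, two mounting ears reach 92 mm out (86 mm high), flat boss 110 mm above the bench. Shaft 13 mm thick, its end 186 mm above the bench. Origin: on the shaft axis at bench level, z up. Fan, pulley, collar, nut (upwards) sit loose on it and lift straight off. Trades places with the four containers.
- nut: Yellow zinc-plated flanged hex nut, 18 mm high, about 60 g, unscrewed, resting on the collar: hexagon 26 mm across flats from 4 to 18 mm above its underside, round flange 32 mm across below; flats face its x axis and every 60 degrees. 17 mm bore, shaft end 10 mm up inside it. Origin: centre of its underside, 176 mm above the bench at the start; z up.
- collar: Worn bronze (copper-brown) ring, 42 mm outside diameter, 17 mm bore, 12 mm high, about 90 g, under the nut. Origin: centre of its underside (164 mm above the bench at the start); z up.
- pulley: Black iron V-belt pulley, 58 mm in diameter, 26 mm high, 17 mm bore, about 300 g, under the collar. Grips on its two rims. Origin: centre of its underside (138 mm above the bench at the start); z up.
- fan: Blue-grey steel cooling fan, about 120 g, lowest on the shaft: disc 110 mm in diameter, its top face 14.5 mm above its underside, blades below; in the middle a round raised hub, 52 mm in diameter, from the disc up to 28 mm above the underside; 17 mm bore. With the pulley off, grip it by the hub. Origin: centre of its underside, 110 mm above the bench at the start; z up.
- dish: Magnetic parts dish, fixed, for the nut: round stainless bowl with red rim and a red ring on its floor, 145 mm across the rim, inner floor 110 mm across and 4 mm above the bench, wall flaring to 28 mm high. It exerts no pull here. Origin: centre of its underside.
- scrap: Open cardboard scrap box, fixed, for the collar: 140 x 130 mm (its x and y), 42 mm high, walls 4 mm, inner floor 4 mm above the bench, a few small bits of scrap lie in its corners. Origin: centre of its underside.
- basket: Blue plastic wash basket with slotted walls, fixed, for the pulley: 146 x 138 mm (its x and y), 34 mm high, walls 4 mm, inner floor 4 mm above the bench. Origin: centre of its underside.
- tray: Light grey plastic rebuild tray with a black rubber floor, fixed, for the fan: 148 mm square, 31 mm high, walls 4 mm, inner floor 4 mm above the bench. Origin: centre of its underside.
- spray: Green trigger spray bottle, loose, standing upright on the left near side: 68 mm in diameter, 168 mm high with its white head. Must be left standing. Origin: centre of its underside.

How it is judged (in metres and radians):
At the end, for the whole second after the job is handed in: Nut in the dish, collar in the scrap box, pulley in the basket fan in the tray (centres within 50, 62, 56 and 22 mm: anywhere inside the walls): each on the floor (underside under 10 mm above the container's), flat and same way up within 0.15 rad, released, at rest; spray bottle upright (horizontal distance between nut and dish below 0.05 m and z of nut in the frame of dish below 0.01 m and angle between each of nut, collar, pulley, fan's own z axis and vertical below 0.15 rad and linear speed of each of nut, collar, pulley, fan below 0.02 m/s and contact force between each of nut, collar, pulley, fan and the fingers below 0.05 N and horizontal distance between collar and scrap below 0.062 m and z of collar in the frame of scrap below 0.01 m and horizontal distance between pulley and basket below 0.056 m and z of pulley in the frame of basket below 0.01 m and horizontal distance between fan and tray below 0.022 m and z of fan in the frame of tray below 0.01 m and angle between spray's own z axis and vertical below 0.2 rad); the robot touches nothing.
It fails at once if the nut is dropped or thrown (faster than 0.9 m/s while out of the fingers, as after a fall of about 40 mm) (linear speed of nut above 0.9 m/s and contact force between nut and the fingers below 0.05 N).
It fails at once if the collar is dropped or thrown (faster than 0.9 m/s while out of the fingers, as after a fall of about 40 mm) (linear speed of collar above 0.9 m/s and contact force between collar and the fingers below 0.05 N).
It fails at once if the pulley is dropped or thrown (faster than 0.9 m/s while out of the fingers, as after a fall of about 40 mm) (linear speed of pulley above 0.9 m/s and contact force between pulley and the fingers below 0.05 N).
It fails at once if the fan is dropped or thrown (faster than 0.9 m/s while out of the fingers, as after a fall of about 40 mm) (linear speed of fan above 0.9 m/s and contact force between fan and the fingers below 0.05 N).
It fails at once if the spray bottle is knocked over (tilted more than 0.5 rad) (angle between spray's own z axis and vertical above 0.5 rad).
It also fails if it takes over 112 s, if anything falls off the work surface, if the arm or the gripper's body presses on something with over 40 N, if the wrist force passes 120 N, or if a joint passes its speed limit or range.

### The arm

A 6-joint arm with a two-finger parallel gripper is mounted at the origin on the work surface. World frame = base frame: x ahead of the robot, y to its left, z up, the work surface at z = 0. Lengths are in m, angles in degrees, forces in N, time in s.
With the tool pointing down it reaches from about 0.375 to 0.9 m from the base axis. Payload 3.1 kg.
Tool frame: the origin (TCP) lies on the centre line of the jaws, within the pads' length; the fingertips stand 8 mm ahead of it and the grasp point (between the pads) lies 11 mm behind it; z points along the fingers, y is the line along which they close (so a half turn about z gives the same grasp; the last joint's range is limited). The gripper opens to 87 mm and grips with 3 to 60 N. Pads are 19 mm wide; open, the fingers measure 117 mm over their backs; the gripper's body (75 mm by 190 mm) begins 51 mm behind the grasp point.
Start: joints at [-75.716, 30.224, 82.088, -0, 67.689, -10.227], TCP at [0.259, -0.569, 0.231] pointing down, gripper open.
Joint ranges: [-176.69, 176.69], [-43.24, 126.21], [12.49, 139.97], [-82, 262], [0, 151.66], [-163.58, 163.58]. Speed limits (degrees/s): [159.86, 159.86, 180, 180, 180, 180].

### API

Orientations are given as a 3x3 rotation matrix whose columns are the frame's x, y, z axes.
In Python, from rig import * gives the robot as it stands.
- The arm moves only by the tool step_arm, never from a script. Its argument "targets" is a list of rows, each a list of 5 numbers: the opening, from -1 (shut) to 1 (fully open), then the shift along the world's x, y, z normalised to -1 to 1, where 1 is 0.25 m, then the turn about the world's z normalised to -1 to 1, where 1 is 180 degrees. In form: [[fingers, x, y, z, turn], ...]. A call has 1 to 20 rows; each row is the pose to reach, as a shift and turn from the pose commanded when the call began, turning the shorter way round; what a row does not reach only later rows make up. A row lasts 1/10 s, in which the tool goes at most 50 mm and 8.59 degrees, less where a joint would pass 70% of its speed; a pose out of reach is approached as far as the arm can. A call with a number of a shift or a turn outside -1 to 1 is refused whole. A call with a gripper value outside its range is refused whole. The fingers move at their own pace and stop on an object; the grip force is fixed at half the most. Time passes only in rows, so rows that repeat a pose let the fingers close. It gives the time, the measured TCP pose, the force, the opening and the grip force at its end, in the units of the state.
- read_state(): the state, without advancing time (a new reading comes with each control period).
- capture(name): name is "scene" or "top" or "wrist"; returns a dict with "color" (480x640x3 uint8, red, green, blue), "mtx" (3x3 intrinsics, pixels), "k1" (the pictures are not rectified: a ray, as slopes to the right and down, at radius r is drawn at 1 + k1 r^2 times it, then the intrinsics apply), "pose" (4x4, takes a point from camera to world coordinates). Camera axes: x right, y down, z forward; pixel columns grow to the right and rows downward; lengths in m; the calibration is good to about 2 mm. A picture is of the moment at which its call begins. There is no depth.
- hand_in(): hands the job in; it is judged then, once.
The state is a dict: "time_s": time; "joint_positions": joint angles; "qvel": joint speeds; "tau": joint torques, N m; "position": TCP position; "tcp_rot": TCP orientation; "force": force on the tool from outside, world axes, zero at the start; "moment": the same for the moment, N m; "opening": opening from 0.0 (shut) to 1.0 (fully open); "grasp_force": force on a finger pad.
Only numpy, scipy, OpenCV 4.12 (cv2) and the standard library are available. Lean on these libraries where they do the work, as an engineer would, in place of code of your own. Each camera call takes 0.05 s, during which the arm holds its last target. There are 200 camera calls.

## Working session

There is one attempt and no reset: what is moved stays moved. The work goes in short steps, Python scripts to look and compute and a tool call to move; the robot and the scene stay as the last step left them, time stands still between calls to the robot, and variables do not carry over. Pictures are saved under pics/ and viewed, at most 14 in all, crops included, and the job is handed in when it is done.

Besides the shell and the picture viewer there is one more tool, called as name(argument=value, ...), one argument or row to a line, values as JSON. step_arm: Moves the arm, as the interface text tells. Scaled input: -1 to 1 covers 0.25 m each way for a shift and 180 degrees each way for a turn. Its arguments: {"type":"object","properties":{"targets":{"type":"array","items":{"type":"array","items":{"type":"number"}}}},"required":["targets"]}

```bash
mkdir -p pics; cat > h.py <<'E'
from rig import *
import numpy as np, cv2, pickle
def snap(n,f):
    c=capture(n); cv2.imwrite('pics/%s.png'%f,c['color'][:,:,::-1]); pickle.dump(c,open('pics/%s.pkl'%f,'wb')); return c
def load(f): return pickle.load(open('pics/%s.pkl'%f,'rb'))
def p2w(c,u,v,z):
    d=np.array([c['k1'],0,0,0,0.])
    x=cv2.undistortPoints(np.array([[[u,v]]],float),c['mtx'],d)[0,0]
    T=c['pose']; r=T[:3,:3]@[x[0],x[1],1]; o=T[:3,3]
    return o+r*(z-o[2])/r[2]
def w2p(c,p):
    T=c['pose']; q=T[:3,:3].T@(np.array(p)-T[:3,3]); 
    return cv2.projectPoints(q.reshape(1,1,3),np.zeros(3),np.zeros(3),c['mtx'],np.array([c['k1'],0,0,0,0.]))[0].ravel()
E
python3 - <<'E'
from h import *
for n in('scene','top'):
    c=snap(n,n+'0'); print(n,c['mtx'].tolist(),c['k1'],c['pose'].round(3).tolist())
s=read_state(); print(s)
E
```

```text
scene [[615.7108216367142, 0.0, 330.828993854902], [0.0, 615.7108216367142, 254.77638352413726], [0.0, 0.0, 1.0]] 0.026836632400947833 [[-0.546, 0.7, -0.46, 1.153], [0.838, 0.451, -0.308, 0.435], [-0.008, -0.554, -0.833, 1.307], [0.0, 0.0, 0.0, 1.0]]
top [[523.5741261863357, 0.0, 311.5263303388615], [0.0, 523.5741261863357, 234.1668571223644], [0.0, 0.0, 1.0]] -0.03891817771144533 [[0.006, -0.981, 0.192, 0.341], [-1.0, -0.011, -0.023, 0.008], [0.024, -0.192, -0.981, 1.081], [0.0, 0.0, 0.0, 1.0]]
{'time_s': 0.1, 'joint_positions': array([-7.57148691e+01,  3.02736288e+01,  8.21512661e+01, -2.06416631e-03,
        6.76903931e+01, -1.02265839e+01]), 'qvel': array([ 0.06983721, -0.1520458 , -0.12829734,  0.02965444,  0.10020976,
        0.01919553]), 'tau': array([-6.63526898e-04, -4.40985346e+01, -1.77149945e+01,  6.35560602e-02,
        5.34154521e-02, -4.39509813e-05]), 'position': array([ 0.25915594, -0.56800044,  0.22965727]), 'tcp_rot': array([[ 9.09870861e-01,  4.14891235e-01, -5.28792662e-04],
       [ 4.14891445e-01, -9.09868847e-01,  1.94171148e-03],
       [ 3.24467105e-04, -1.98609825e-03, -9.99997975e-01]]), 'force': array([ 0.04832773,  0.43135956, -0.33826754]), 'moment': array([ 0.01583988,  0.049058  , -0.0223652 ]), 'grasp_force': 0.0, 'opening': 1.0003620525219066}
```

View pics/top0.png

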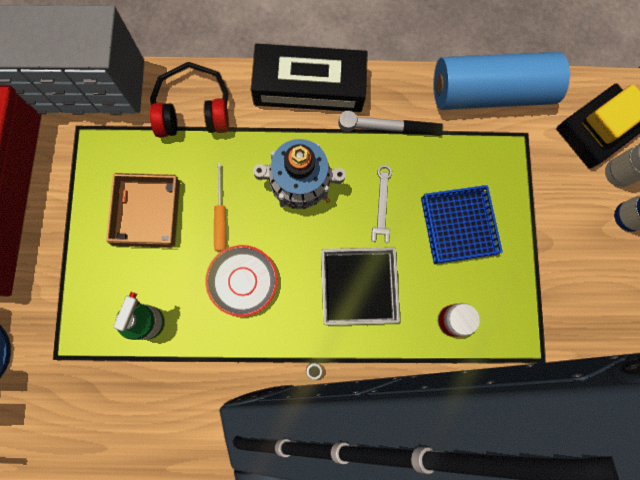

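View pics/scene0.png

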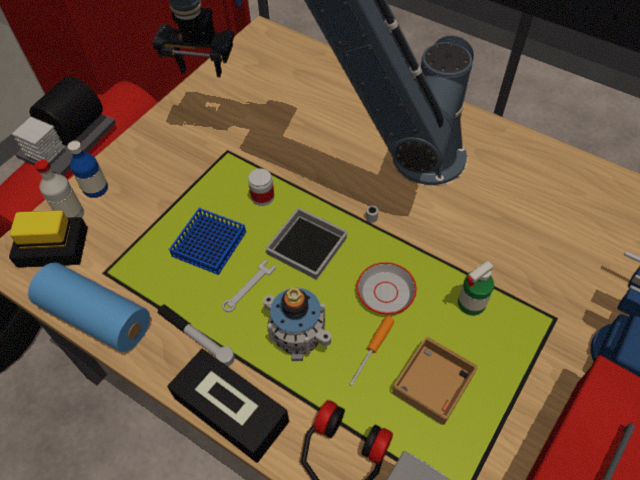

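The top view shows the alternator with its nut at (300,155), scrap box at (143,210), dish at (242,281), tray at (360,287), basket at (461,224) and spray at (140,318). The scene view agrees. I'll enlarge the details next.

```bash
python3 - <<'E'
from h import *
t=load('top0');s=load('scene0')
a=cv2.resize(t['color'][130:205,255:345],None,fx=6,fy=6,interpolation=cv2.INTER_CUBIC)[:450,:400]
b=cv2.resize(s['color'][280:355,260:326],None,fx=6,fy=6,interpolation=cv2.INTER_CUBIC)
cv2.imwrite('pics/z1.png',np.hstack([a,b])[:,:,::-1])
def P(n,u,v,z): print(n,p2w(t,u,v,z).round(4))
P('nut',300,155,.194)
for q in[(246,0)]:pass
P('dishrim',242.5,281,.028)
P('dishring',242.5,281.5,.004)
for n,z,pts in[('scrap',.042,[(114,174),(179,175),(178,246),(108,244)]),('basket',.034,[(422,193),(488,186),(501,255),(431,263)]),('tray',.031,[(322,250),(396,248),(399,323),(324,325)])]:
    w=np.array([p2w(t,*p,z) for p in pts]); print(n,w.mean(0).round(4),[np.linalg.norm(w[i]-w[i-1]).round(3) for i in range(4)],w.round(3)[:, :2].tolist())
P('spray',150,325,.05)
for n,u,v,z in[('nut',294.5,296,.194),('dish',386,288,.028)]: print('scene',n,p2w(s,u,v,z).round(4))
E
```

```text
nut [0.6573 0.0088 0.194 ]
dishrim [0.449  0.1217 0.028 ]
dishring [0.4504 0.1242 0.004 ]
scrap [0.5915 0.3234 0.042 ] [np.float64(0.147), np.float64(0.134), np.float64(0.148), np.float64(0.141)] [[0.665, 0.392], [0.665, 0.258], [0.516, 0.252], [0.519, 0.392]]
basket [ 0.5706 -0.3245  0.034 ] [np.float64(0.148), np.float64(0.142), np.float64(0.148), np.float64(0.147)] [[0.635, -0.246], [0.653, -0.387], [0.506, -0.405], [0.488, -0.26]]
tray [ 0.4407 -0.1153  0.031 ] [np.float64(0.15), np.float64(0.151), np.float64(0.151), np.float64(0.149)] [[0.513, -0.038], [0.519, -0.189], [0.368, -0.192], [0.363, -0.042]]
spray [0.3595 0.2956 0.05  ]
scene nut [0.6649 0.0162 0.194 ]
scene dish [0.4544 0.1261 0.028 ]
```

View pics/z1.png

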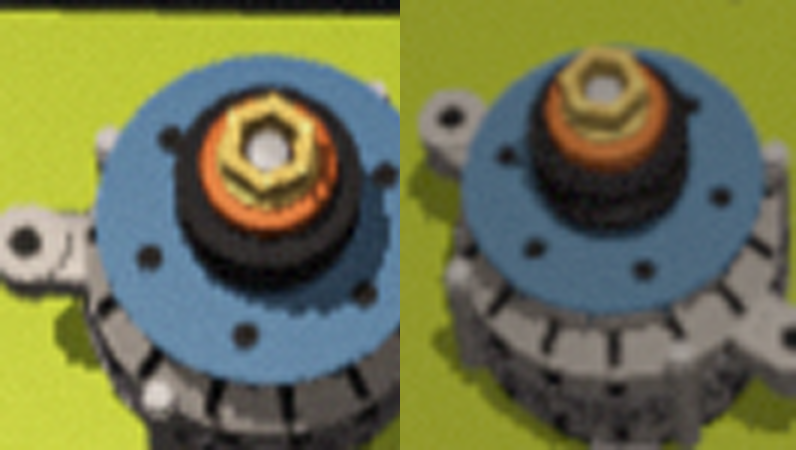

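In the crop the nut top is centred at about (268,143) in the left half, with hexagon vertices up and down. In the right half it is at (602,85).

```bash
python3 - <<'E'
from h import *
t=load('top0');s=load('scene0')
ct=lambda x,y:((x+.5)/6-.5+255,(y+.5)/6-.5+130)
cs=lambda x,y:((x-400+.5)/6-.5+260,(y+.5)/6-.5+280)
print('top',p2w(t,*ct(268,143),.194),'scene',p2w(s,*cs(602,83),.194))
# prediction check: fan disc outline
for a,f,c in((t,'t',ct),(s,'s',cs)):
    o=p2w(a,*(ct(268,143) if f=='t' else cs(602,83)),.194)
    pts=np.array([w2p(a,[o[0]+.055*np.cos(k),o[1]+.055*np.sin(k),.1245]) for k in np.linspace(0,6.28,90)])
    off=np.array([255,130]) if f=='t' else np.array([260-400/6,280])
    q=(pts-off+.5)*6-.5; print(f,q.min(0),q.max(0))
vt=np.array([p2w(t,*ct(*v),.194) for v in[(275,95),(318,118),(314,167),(266,193),(222,170),(222,120)]])
d=vt-vt.mean(0); print(vt.mean(0),np.degrees(np.arctan2(d[:,1],d[:,0])).round(1),np.linalg.norm(d,axis=1).round(4))
vs=np.array([p2w(s,*cs(*v),.194) for v in[(588,46),(628,52),(648,82),(625,113),(580,110),(558,78)]])
d=vs-vs.mean(0); print(vs.mean(0),np.degrees(np.arctan2(d[:,1],d[:,0])).round(1),np.linalg.norm(d,axis=1).round(4))
S=read_state();R=S['tcp_rot'];print('tool y angle',np.degrees(np.arctan2(R[1,1],R[0,1])),S['position'])
E
```

```text
top [0.66021052 0.01018254 0.194     ] scene [0.66125799 0.01049744 0.194     ]
t [94.75799254 54.65182312] [440.20574555 384.60721074]
s [461.50679995  48.42143874] [764.55377537 315.78264086]
[0.65998467 0.00972926 0.194     ] [  -5.5  -60.  -118.   176.8  121.    63.1] [0.0154 0.0165 0.015  0.0154 0.0163 0.0159]
[0.65981897 0.01054836 0.194     ] [-122.5  178.3  119.9   62.9   -1.   -60.1] [0.0151 0.0137 0.0152 0.0152 0.0144 0.0162]
tool y angle -65.48748124691647 [ 0.25915594 -0.56800044  0.22965727]
```

step_arm(
  targets=[
    [1,0.6,0.9,0.2,-0.136],
    [1,0.6,0.9,0.2,-0.136],
    [1,0.6,0.9,0.2,-0.136],
    [1,0.6,0.9,0.2,-0.136],
    [1,0.6,0.9,0.2,-0.136],
    [1,0.6,0.9,0.2,-0.136],
    [1,0.6,0.9,0.2,-0.136],
    [1,0.6,0.9,0.2,-0.136],
  ],
)

```text
time_s: 0.9
position: [0.4093, -0.3435, 0.2804]
tcp_rot: [[1.0, 0.002, -0.001], [0.002, -1.0, -0.0], [-0.001, 0.0, -1.0]]
force: [0.1, -0.7, -0.1]
opening: 0.999
grasp_force: 0.0
```

step_arm(
  targets=[
    [1,0.6,0.9,0,0],
    [1,0.6,0.9,0,0],
    [1,0.6,0.9,0,0],
    [1,0.6,0.9,0,0],
    [1,0.6,0.9,0,0],
    [1,0.6,0.9,0,0],
    [1,0.6,0.9,0,0],
    [1,0.6,0.9,0,0],
  ],
)

```text
time_s: 1.7
position: [0.5589, -0.12, 0.2798]
tcp_rot: [[1.0, -0.0, -0.002], [-0.0, -1.0, -0.0], [-0.002, 0.0, -1.0]]
force: [0.0, 0.4, -0.5]
opening: 1.005
grasp_force: 0.0
```

```bash
python3 - <<'E'
from h import *
c=snap('wrist','w1');S=read_state();R=S['tcp_rot'];print(np.degrees(np.arctan2(R[1,1],R[0,1])),S['position'],S['time_s'],c['pose'].round(3).tolist(), R.T@(c['pose'][:3,3]-S['position']))
print(w2p(c,[.6603,.0103,.194]))
E
```

```text
-90.07244404512643 [ 0.55869943 -0.12040858  0.27990927] 1.75 [[0.001, -0.96, -0.28, 0.634], [-1.0, -0.0, -0.001, -0.121], [0.0, 0.28, -0.96, 0.435], [0.0, 0.0, 0.0, 1.0]] [ 7.45974479e-02  1.06242317e-04 -1.55173504e-01]
[125.29807245 100.81865721]
```

View pics/w1.png

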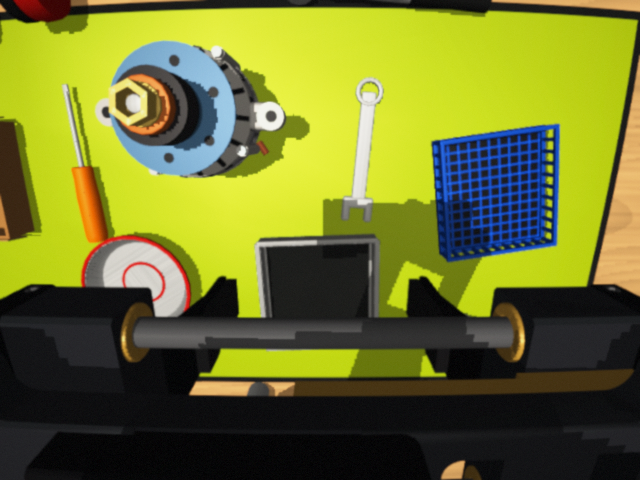

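The wrist view puts the nut at about (129,102) against (125,101) predicted. They agree to about 3 mm, so I'll move above it.

step_arm(
  targets=[
    [1,0.406,0.515,-0.1,0],
    [1,0.406,0.515,-0.1,0],
    [1,0.406,0.515,-0.1,0],
    [1,0.406,0.515,-0.1,0],
    [1,0.406,0.515,-0.1,0],
    [1,0.406,0.515,-0.1,0],
  ],
)

```text
time_s: 2.35
position: [0.66, 0.008, 0.2553]
tcp_rot: [[1.0, -0.001, -0.002], [-0.001, -1.0, -0.001], [-0.002, 0.001, -1.0]]
force: [-0.1, 0.3, 0.4]
opening: 1.0
grasp_force: 0.0
```

```bash
python3 - <<'E'
from h import *
c=snap('wrist','w2');S=read_state();print(S['position'],w2p(c,[.6603,.0103,.194]),w2p(c,[*S['position'][:2],.194]))
cv2.imwrite('pics/w2z.png',cv2.resize(c['color'][200:400,190:450],None,fx=3,fy=3,interpolation=cv2.INTER_CUBIC)[:,:,::-1])
E
```

```text
[0.6598868  0.00778308 0.25563363] [317.68726376 257.12896149] [321.49644548 257.71825232]
```

View pics/w2z.png

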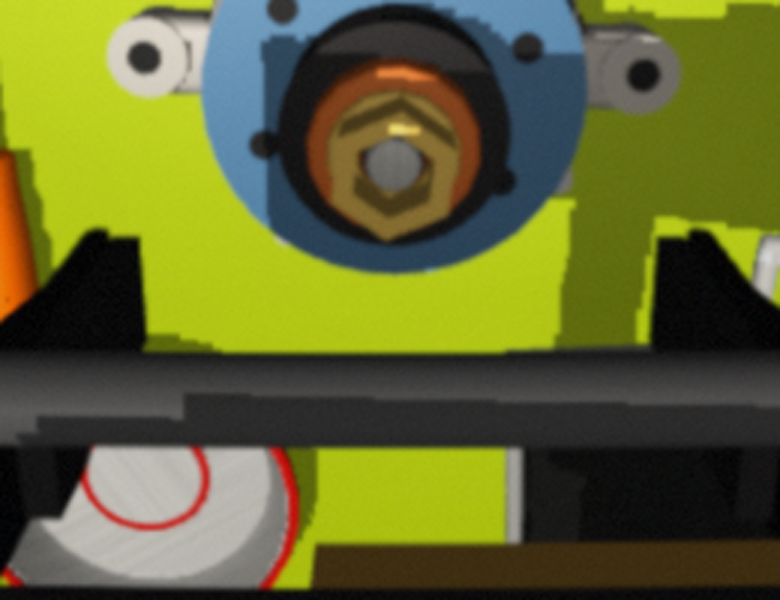

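The nut is at crop (394,170) and the finger midline is at 398, so the offset is under 1 mm. Its flats face the fingers. I'll descend and grip.

step_arm(
  targets=[
    [1,0,0.002,-0.13,0],
    [1,0,0.002,-0.22,0],
    [1,0,0.002,-0.266,0],
    [1,0,0.002,-0.266,0],
    [-1,0,0.002,-0.266,0],
    [-1,0,0.002,-0.266,0],
    [-1,0,0.002,-0.266,0],
    [-1,0,0.002,-0.266,0],
    [-1,0,0.002,-0.266,0],
    [-1,0,0.002,-0.266,0],
    [-1,0,0.002,-0.266,0],
    [-1,0,0.002,-0.266,0],
  ],
)

```text
time_s: 3.6
position: [0.6608, 0.0107, 0.189]
tcp_rot: [[1.0, 0.001, -0.0], [0.001, -1.0, 0.0], [-0.0, -0.0, -1.0]]
force: [-0.5, 0.5, -0.4]
opening: 0.356
grasp_force: 0.0
```

step_arm(
  targets=[
    [-1,0,0,0,0],
    [-1,0,0,0,0],
    [-1,0,0,0,0],
    [-1,0,0,0,0],
  ],
)

```text
time_s: 4.0
position: [0.6608, 0.0106, 0.189]
tcp_rot: [[1.0, 0.001, -0.0], [0.001, -1.0, -0.0], [-0.0, 0.0, -1.0]]
force: [-0.6, 0.1, -0.4]
opening: 0.298
grasp_force: 30.0
```

step_arm(
  targets=[
    [-1,0,0,0.06,0],
    [-1,0,0,0.16,0],
    [-1,0,0,0.2,0],
    [-1,-0.839,0.454,0.2,0],
    [-1,-0.839,0.454,0.2,0],
    [-1,-0.839,0.454,0.2,0],
    [-1,-0.839,0.454,0.1,0],
    [-1,-0.839,0.454,0,0],
    [-1,-0.839,0.454,-0.2,0],
    [-1,-0.839,0.454,-0.35,0],
    [-1,-0.839,0.454,-0.5,0],
    [-1,-0.839,0.454,-0.6,0],
    [-1,-0.839,0.454,-0.65,0],
    [-1,-0.839,0.454,-0.67,0],
    [-1,-0.839,0.454,-0.68,0],
    [-1,-0.839,0.454,-0.684,0],
    [-1,-0.839,0.454,-0.684,0],
  ],
)

```text
time_s: 5.7
position: [0.4516, 0.1241, 0.0187]
tcp_rot: [[1.0, 0.001, 0.002], [0.001, -1.0, 0.0], [0.002, -0.0, -1.0]]
force: [-0.2, 0.7, -0.4]
opening: 0.297
grasp_force: 30.0
```

step_arm(
  targets=[
    [-1,0,0,-0.004,0],
    [-1,0,0,-0.005,0],
    [0,0,0,-0.005,0],
    [0,0,0,-0.005,0],
    [0,0,0,-0.005,0],
    [0,0,0,-0.005,0],
    [0,0,0,0.03,0],
    [0,0,0,0.1,0],
    [0.3,0,0,0.25,0],
    [0.3,0,0,0.45,0],
    [0.3,0,0,0.65,0],
    [0.3,0,0,0.85,0],
    [0.3,0,0,0.88,0],
  ],
)

```text
time_s: 7.0
position: [0.4545, 0.1244, 0.2444]
tcp_rot: [[1.0, 0.001, 0.014], [0.001, -1.0, 0.0], [0.014, -0.0, -1.0]]
force: [1.2, 0.7, 0.7]
opening: 0.647
grasp_force: 0.0
```

```bash
python3 - <<'E'
from h import *
c=snap('top','t2');S=read_state();print(S['position'],S['opening'])
d=snap('wrist','w3')
a=cv2.resize(c['color'][130:330,195:345],None,fx=2.5,fy=2.5)
b=cv2.resize(d['color'],(400,300)); b=np.vstack([b,np.zeros((200,400,3),np.uint8)])
cv2.imwrite('pics/z3.png',np.hstack([a,b])[:,:,::-1])
E
```

```text
[0.45346683 0.12432199 0.24286585] 0.6494705884261182
```

View pics/z3.png

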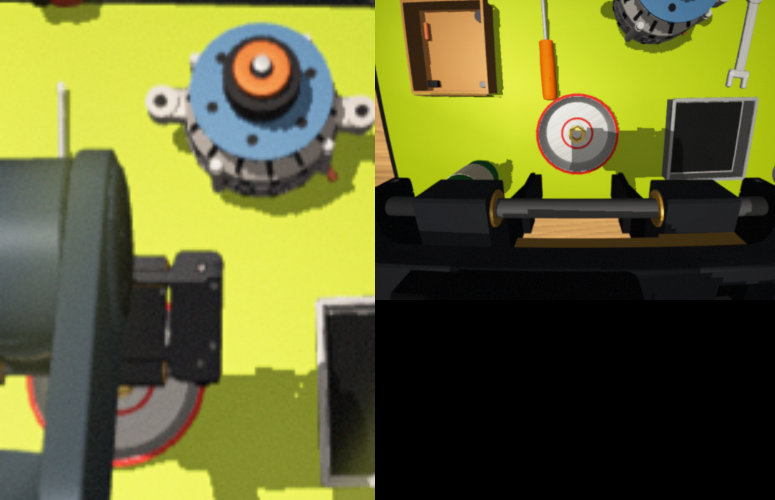

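The nut lies in the middle of the dish and the collar is still on the shaft. Collar next.

step_arm(
  targets=[
    [0.5,0.839,-0.454,0,0],
    [0.5,0.839,-0.454,0,0],
    [0.5,0.839,-0.454,0,0],
    [0.5,0.839,-0.454,0,0],
    [0.5,0.839,-0.454,0,0],
    [0.5,0.839,-0.454,0,0],
    [0.5,0.839,-0.454,-0.1,0],
    [0.5,0.839,-0.454,-0.2,0],
    [0.5,0.839,-0.454,-0.25,0],
    [0.5,0.839,-0.454,-0.254,0],
    [-1,0.839,-0.454,-0.254,0],
    [-1,0.839,-0.454,-0.254,0],
    [-1,0.839,-0.454,-0.254,0],
    [-1,0.839,-0.454,-0.254,0],
    [-1,0.839,-0.454,-0.254,0],
    [-1,0.839,-0.454,-0.254,0],
    [-1,0.839,-0.454,-0.254,0],
    [-1,0.839,-0.454,-0.254,0],
  ],
)

```text
time_s: 8.9
position: [0.6615, 0.0104, 0.1758]
tcp_rot: [[1.0, 0.001, 0.002], [0.001, -1.0, -0.001], [0.002, 0.001, -1.0]]
force: [-1.4, -1.5, 5.6]
opening: 0.47
grasp_force: 30.0
```

step_arm(
  targets=[
    [-1,0,0,0.04,0],
    [-1,0,0,0.12,0],
    [-1,0,0,0.2,0],
    [-1,0,0,0.2,0],
    [-1,-0.132,0.8,0.2,0],
    [-1,-0.132,0.8,0.2,0],
    [-1,-0.132,0.8,0.2,0],
    [-1,-0.132,0.8,0.2,0],
    [-1,-0.132,0.8,0.2,0],
  ],
)

```text
time_s: 9.8
position: [0.6248, 0.2171, 0.2231]
tcp_rot: [[1.0, 0.007, -0.004], [0.007, -1.0, 0.003], [-0.004, -0.003, -1.0]]
force: [-0.5, -0.9, -1.0]
opening: 0.468
grasp_force: 30.0
```

step_arm(
  targets=[
    [-1,-0.132,0.2,0,0],
    [-1,-0.132,0.4,0,0],
    [-1,-0.132,0.446,0,0],
    [-1,-0.132,0.446,0,0],
    [-1,-0.132,0.446,-0.2,0],
    [-1,-0.132,0.446,-0.4,0],
    [-1,-0.132,0.446,-0.55,0],
    [-1,-0.132,0.446,-0.7,0],
    [-1,-0.132,0.446,-0.78,0],
    [-1,-0.132,0.446,-0.81,0],
    [-1,-0.132,0.446,-0.825,0],
    [-1,-0.132,0.446,-0.825,0],
  ],
)

```text
time_s: 11.0
position: [0.5957, 0.3215, 0.0188]
tcp_rot: [[1.0, -0.0, 0.001], [-0.0, -1.0, 0.0], [0.001, -0.0, -1.0]]
force: [0.5, -0.3, -0.6]
opening: 0.466
grasp_force: 30.0
```

step_arm(
  targets=[
    [-1,0,0,-0.004,0],
    [-1,0,0,-0.008,0],
    [-1,0,0,-0.01,0],
    [-1,0,0,-0.01,0],
  ],
)

```text
time_s: 11.4
position: [0.595, 0.3223, 0.0164]
tcp_rot: [[1.0, 0.001, 0.001], [0.001, -1.0, 0.0], [0.001, -0.0, -1.0]]
force: [0.6, 1.4, -1.5]
opening: 0.469
grasp_force: 30.0
```

step_arm(
  targets=[
    [-1,0,0,-0.002,0],
    [0.24,0,0,-0.002,0],
    [0.24,0,0,-0.002,0],
    [0.24,0,0,-0.002,0],
    [0.24,0,0,-0.002,0],
    [0.24,0,0,0.03,0],
    [0.24,0,0,0.1,0],
    [0.24,0,0,0.25,0],
    [0.6,0,0,0.45,0],
    [0.7,0,0,0.65,0],
    [0.7,0,0,0.85,0],
    [0.7,0,0,0.92,0],
    [0.7,0,0,0.92,0],
  ],
)

```text
time_s: 12.7
position: [0.5972, 0.323, 0.2524]
tcp_rot: [[1.0, 0.001, 0.011], [0.001, -1.0, 0.004], [0.011, -0.004, -1.0]]
force: [0.7, -0.8, -0.2]
opening: 0.838
grasp_force: 0.0
```

step_arm(
  targets=[
    [0.7,0.264,-0.6,0,0],
    [0.7,0.264,-1,0,0],
    [0.7,0.264,-1,0,0],
    [0.7,0.264,-1,0,0],
    [0.7,0.264,-1,0,0],
    [0.7,0.264,-1,0,0],
    [0.7,0.264,-1,0,0],
  ],
)

```text
time_s: 13.4
position: [0.6602, 0.0699, 0.2442]
tcp_rot: [[1.0, -0.003, -0.003], [-0.003, -1.0, 0.0], [-0.003, -0.0, -1.0]]
force: [0.4, 0.1, 0.1]
opening: 0.846
grasp_force: 0.0
```

```bash
python3 - <<'E'
from h import *
S=read_state();print(S['position'],S['opening'])
c=snap('scene','s4');d=snap('wrist','w4')
a=cv2.resize(c['color'][270:430,250:490],None,fx=1.667,fy=1.667)
b=cv2.resize(d['color'],(400,300))
print(a.shape);cv2.imwrite('pics/z4.png',np.hstack([cv2.resize(a,(400,300)),b])[:,:,::-1])
E
```

```text
[0.66020723 0.06991801 0.2442264 ] 0.8463650093771788
(267, 400, 3)
```

View pics/z4.png

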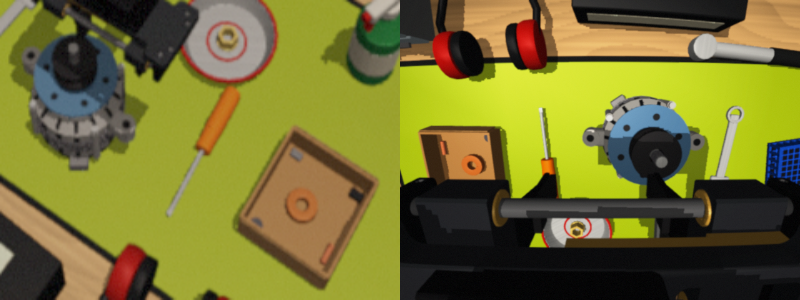

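The collar lies flat in the middle of the scrap box. Pulley next.

step_arm(
  targets=[
    [0.8,0,-0.15,0,0],
    [0.8,0,-0.246,0,0],
    [0.8,0,-0.246,0,0],
    [0.8,0,-0.246,0,0],
    [0.8,0,-0.246,-0.15,0],
    [0.8,0,-0.246,-0.28,0],
    [0.8,0,-0.246,-0.36,0],
    [0.8,0,-0.246,-0.38,0],
    [0.8,0,-0.246,-0.38,0],
    [-1,0,-0.246,-0.38,0],
    [-1,0,-0.246,-0.38,0],
    [-1,0,-0.246,-0.38,0],
    [-1,0,-0.246,-0.38,0],
    [-1,0,-0.246,-0.38,0],
    [-1,0,-0.246,-0.38,0],
    [-1,0,-0.246,-0.38,0],
  ],
)

```text
time_s: 15.1
position: [0.6615, 0.01, 0.1521]
tcp_rot: [[1.0, 0.001, 0.002], [0.001, -1.0, -0.001], [0.002, 0.001, -1.0]]
force: [-0.5, -1.7, 6.2]
opening: 0.658
grasp_force: 30.0
```

step_arm(
  targets=[
    [-1,0,0,0.02,0],
    [-1,0,0,0.04,0],
    [-1,0,0,0.04,0],
  ],
)

```text
time_s: 15.4
position: [0.6608, 0.0108, 0.1609]
tcp_rot: [[1.0, 0.0, -0.0], [0.0, -1.0, 0.001], [-0.0, -0.001, -1.0]]
force: [1.1, -0.3, -2.1]
opening: 0.657
grasp_force: 30.0
```

```bash
python3 - <<'E'
from h import *
S=read_state();print(S['position'],S['force'],S['moment'])
c=snap('scene','s5');d=snap('wrist','w5')
a=cv2.resize(c['color'][230:350,230:390],(400,300),interpolation=cv2.INTER_CUBIC)
b=cv2.resize(d['color'][150:390,160:480],(400,300))
cv2.imwrite('pics/z5.png',np.hstack([a,b])[:,:,::-1])
E
```

```text
[0.66080793 0.0108001  0.16093399] [ 1.08360242 -0.32094646 -2.10172602] [0.02820851 0.02824294 0.01514818]
```

View pics/z5.png

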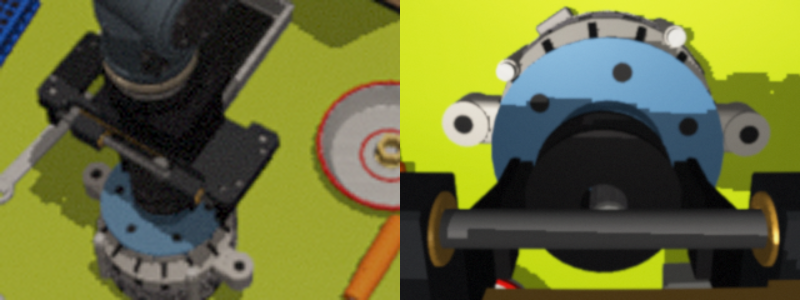

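The pulley has lifted cleanly and the fan is still seated. I'll take it to the basket.

step_arm(
  targets=[
    [-1,0,0,0.08,0],
    [-1,0,0,0.16,0],
    [-1,0,0,0.24,0],
    [-1,0,0,0.24,0],
    [-1,-0.05,-0.15,0.24,0],
    [-1,-0.1,-0.3,0.24,0],
    [-1,-0.15,-0.45,0.24,0],
    [-1,-0.18,-0.6,0.24,0],
    [-1,-0.18,-0.8,0.24,0],
    [-1,-0.18,-0.8,0.24,0],
  ],
)

```text
time_s: 16.5
position: [0.6154, -0.1963, 0.2195]
tcp_rot: [[1.0, -0.006, 0.0], [-0.006, -1.0, -0.004], [0.0, 0.004, -1.0]]
force: [-0.4, -0.8, -1.5]
opening: 0.655
grasp_force: 30.0
```

step_arm(
  targets=[
    [-1,-0.08,-0.18,0,0],
    [-1,-0.16,-0.36,0,0],
    [-1,-0.18,-0.54,0,0],
    [-1,-0.18,-0.54,0,0],
    [-1,-0.18,-0.54,-0.15,0],
    [-1,-0.18,-0.54,-0.3,0],
    [-1,-0.18,-0.54,-0.45,0],
    [-1,-0.18,-0.54,-0.6,0],
    [-1,-0.18,-0.54,-0.7,0],
    [-1,-0.18,-0.54,-0.75,0],
    [-1,-0.18,-0.54,-0.78,0],
    [-1,-0.18,-0.54,-0.79,0],
    [-1,-0.18,-0.54,-0.79,0],
  ],
)

```text
time_s: 17.8
position: [0.5715, -0.3247, 0.0241]
tcp_rot: [[1.0, 0.001, 0.001], [0.001, -1.0, -0.001], [0.001, 0.001, -1.0]]
force: [-0.1, 0.1, -1.7]
opening: 0.653
grasp_force: 30.0
```

step_arm(
  targets=[
    [-1,0,0,-0.005,0],
    [-1,0,0,-0.01,0],
    [-1,0,0,-0.015,0],
    [-1,0,0,-0.02,0],
    [-1,0,0,-0.02,0],
    [-1,0,0,-0.02,0],
  ],
)

```text
time_s: 18.4
position: [0.5708, -0.3244, 0.0183]
tcp_rot: [[1.0, 0.0, -0.0], [0.0, -1.0, 0.0], [-0.0, -0.0, -1.0]]
force: [0.0, -0.1, -2.0]
opening: 0.651
grasp_force: 30.0
```

step_arm(
  targets=[
    [-1,0,0,-0.004,0],
    [-1,0,0,-0.008,0],
    [-1,0,0,-0.008,0],
  ],
)

```text
time_s: 18.7
position: [0.5708, -0.3244, 0.0182]
tcp_rot: [[1.0, 0.001, 0.0], [0.001, -1.0, -0.0], [0.0, 0.0, -1.0]]
force: [-3.2, 1.1, 6.9]
opening: 0.655
grasp_force: 30.0
```

step_arm(
  targets=[
    [-1,0,0,0.006,0],
    [0.56,0,0,0.006,0],
    [0.56,0,0,0.006,0],
    [0.56,0,0,0.006,0],
    [0.56,0,0,0.006,0],
    [0.56,0,0,0.03,0],
    [0.56,0,0,0.1,0],
    [0.56,0,0,0.2,0],
    [0.56,0,0,0.35,0],
    [0.56,0,0,0.5,0],
    [0.56,0,0,0.65,0],
    [0.56,0,0,0.8,0],
    [0.56,0,0,0.85,0],
  ],
)

```text
time_s: 20.0
position: [0.5729, -0.3259, 0.2355]
tcp_rot: [[1.0, 0.001, 0.008], [0.001, -1.0, -0.007], [0.008, 0.007, -1.0]]
force: [0.5, -0.8, 0.6]
opening: 0.781
grasp_force: 0.0
```

step_arm(
  targets=[
    [0.56,0.36,0.5,0,0],
    [0.56,0.36,1,0,0],
    [0.56,0.36,1,0,0],
    [0.56,0.36,1,0,0],
    [0.56,0.36,1,0,0],
    [0.56,0.36,1,0,0],
    [0.56,0.36,1,0,0],
  ],
)

```text
time_s: 20.7
position: [0.6609, -0.0712, 0.2288]
tcp_rot: [[1.0, 0.005, -0.0], [0.005, -1.0, 0.0], [-0.0, -0.0, -1.0]]
force: [0.3, -0.8, -0.5]
opening: 0.779
grasp_force: 0.0
```

```bash
python3 - <<'E'
from h import *
S=read_state();print(S['position'],S['opening'])
c=snap('scene','s6');d=snap('wrist','w6')
a=cv2.resize(c['color'][190:340,160:360],(400,300),interpolation=cv2.INTER_CUBIC)
b=cv2.resize(d['color'],(400,300))
cv2.imwrite('pics/z6.png',np.hstack([a,b])[:,:,::-1])
E
```

```text
[ 0.66086627 -0.07121611  0.22880623] 0.7786850995902106
```

View pics/z6.png

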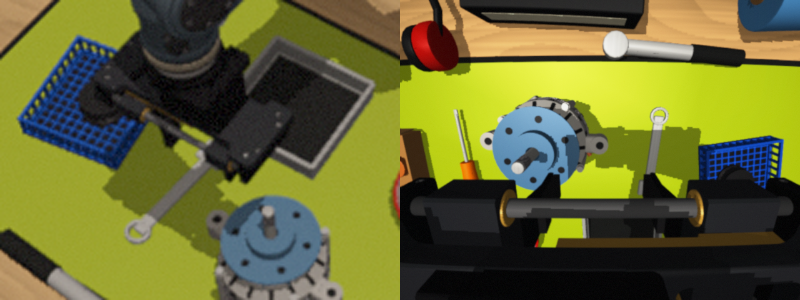

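The pulley is in the basket and the fan hub is exposed. I'll grip the fan.

step_arm(
  targets=[
    [0.5,0,0.2,0,0],
    [0.5,0,0.338,0,0],
    [0.5,0,0.338,0,0],
    [0.5,0,0.338,0,0],
    [0.5,0,0.338,-0.15,0],
    [0.5,0,0.338,-0.28,0],
    [0.5,0,0.338,-0.35,0],
    [0.5,0,0.338,-0.37,0],
    [0.5,0,0.338,-0.37,0],
    [-1,0,0.338,-0.37,0],
    [-1,0,0.338,-0.37,0],
    [-1,0,0.338,-0.37,0],
    [-1,0,0.338,-0.37,0],
    [-1,0,0.338,-0.37,0],
    [-1,0,0.338,-0.37,0],
    [-1,0,0.338,-0.37,0],
  ],
)

```text
time_s: 22.4
position: [0.6618, 0.0097, 0.1378]
tcp_rot: [[1.0, 0.001, 0.003], [0.001, -1.0, -0.001], [0.003, 0.001, -1.0]]
force: [-0.2, -2.1, 6.5]
opening: 0.573
grasp_force: 30.0
```

step_arm(
  targets=[
    [-1,0,0,0.03,0],
    [-1,0,0,0.06,0],
    [-1,0,0,0.12,0],
    [-1,0,0,0.2,0],
    [-1,0,0,0.28,0],
    [-1,0,0,0.37,0],
    [-1,0,0,0.37,0],
    [-1,0,0,0.37,0],
  ],
)

```text
time_s: 23.2
position: [0.6606, 0.0104, 0.2293]
tcp_rot: [[1.0, 0.001, 0.0], [0.001, -1.0, 0.0], [0.0, -0.0, -1.0]]
force: [0.7, 0.1, -1.9]
opening: 0.58
grasp_force: 30.0
```

```bash
python3 - <<'E'
from h import *
S=read_state();print(S['position'],S['opening'],S['force'])
c=snap('scene','s7');d=snap('wrist','w7')
a=cv2.resize(c['color'][190:340,200:400],(400,300),interpolation=cv2.INTER_CUBIC)
b=cv2.resize(d['color'],(400,300))
cv2.imwrite('pics/z7.png',np.hstack([a,b])[:,:,::-1])
E
```

```text
[0.66055768 0.01044859 0.22934833] 0.5801712233807923 [ 0.68226167  0.13211167 -1.90928563]
```

View pics/z7.png

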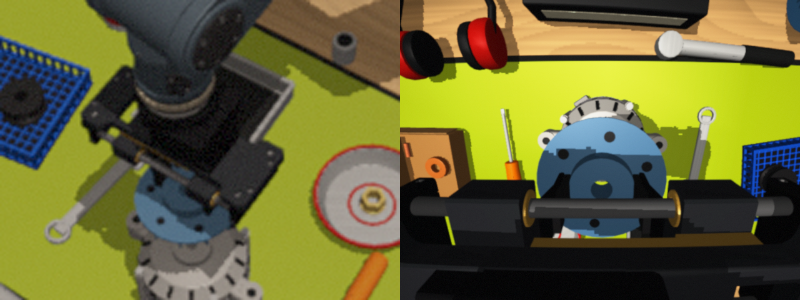

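The fan hangs level in the grip and the pulley sits flat in the basket. I'll carry the fan to the tray.

step_arm(
  targets=[
    [-1,-0.15,-0.09,0,0],
    [-1,-0.3,-0.17,0,0],
    [-1,-0.45,-0.26,0,0],
    [-1,-0.6,-0.34,0,0],
    [-1,-0.75,-0.43,0,0],
    [-1,-0.881,-0.503,0,0],
    [-1,-0.881,-0.503,0,0],
    [-1,-0.881,-0.503,-0.12,0],
    [-1,-0.881,-0.503,-0.26,0],
    [-1,-0.881,-0.503,-0.4,0],
    [-1,-0.881,-0.503,-0.5,0],
    [-1,-0.881,-0.503,-0.56,0],
    [-1,-0.881,-0.503,-0.6,0],
    [-1,-0.881,-0.503,-0.6,0],
  ],
)

```text
time_s: 24.7
position: [0.4402, -0.115, 0.0773]
tcp_rot: [[1.0, 0.001, -0.003], [0.001, -1.0, 0.002], [-0.003, -0.002, -1.0]]
force: [0.7, 0.0, -1.4]
opening: 0.578
grasp_force: 30.0
```

```bash
python3 - <<'E'
from h import *
S=read_state();print(S['position'],S['opening'],S['force'])
c=snap('top','t8');d=snap('wrist','w8')
a=cv2.resize(c['color'][220:340,280:440],(400,300),interpolation=cv2.INTER_CUBIC)
b=cv2.resize(d['color'][150:390,160:480],(400,300))
cv2.imwrite('pics/z8.png',np.hstack([a,b])[:,:,::-1])
E
```

```text
[ 0.44018016 -0.1150324   0.07730176] 0.5779755756652258 [ 0.67255444  0.00321797 -1.40679148]
```

View pics/z8.png

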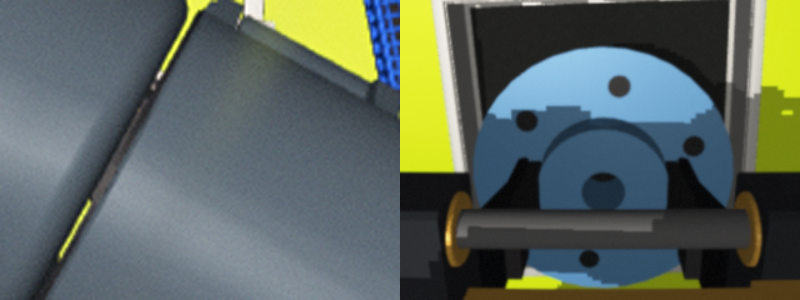

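The fan is centred to within about 3 mm across the tray. I'll lower it with a small y correction.

step_arm(
  targets=[
    [-1,0,-0.01,-0.06,0],
    [-1,0,-0.01,-0.11,0],
    [-1,0,-0.01,-0.14,0],
    [-1,0,-0.01,-0.16,0],
    [-1,0,-0.01,-0.17,0],
    [-1,0,-0.01,-0.176,0],
    [-1,0,-0.01,-0.176,0],
  ],
)

```text
time_s: 25.5
position: [0.4407, -0.1182, 0.035]
tcp_rot: [[1.0, 0.001, 0.0], [0.001, -1.0, -0.0], [0.0, 0.0, -1.0]]
force: [0.3, -0.1, -0.9]
opening: 0.579
grasp_force: 30.0
```

step_arm(
  targets=[
    [-1,0,0,-0.004,0],
    [-1,0,0,-0.008,0],
    [-1,0,0,-0.012,0],
    [-1,0,0,-0.016,0],
    [-1,0,0,-0.016,0],
  ],
)

```text
time_s: 26.0
position: [0.4406, -0.1182, 0.0317]
tcp_rot: [[1.0, 0.001, 0.001], [0.001, -1.0, -0.0], [0.001, 0.0, -1.0]]
force: [-1.5, 0.4, 8.3]
opening: 0.578
grasp_force: 30.0
```

step_arm(
  targets=[
    [-1,0,0,0.008,0],
    [0.5,0,0,0.008,0],
    [0.5,0,0,0.008,0],
    [0.5,0,0,0.008,0],
    [0.5,0,0,0.008,0],
    [0.5,0,0,0.03,0],
    [0.5,0,0,0.1,0],
    [0.5,0,0,0.25,0],
    [0.5,0,0,0.4,0],
    [0.5,0,0,0.6,0],
    [0.5,0,0,0.8,0],
    [0.5,0,0,0.9,0],
    [0.5,-0.3,-0.7,0.9,0],
    [0.5,-0.3,-1,0.9,0],
    [0.5,-0.3,-1,0.9,0],
    [0.5,-0.3,-1,0.9,0],
    [0.5,-0.3,-1,0.9,0],
    [0.5,-0.3,-1,0.9,0],
    [0.5,-0.3,-1,0.9,0],
  ],
)

```text
time_s: 27.9
position: [0.3648, -0.3698, 0.2557]
tcp_rot: [[1.0, -0.003, 0.0], [-0.003, -1.0, 0.0], [0.0, -0.0, -1.0]]
force: [-0.1, 0.5, 0.1]
opening: 0.748
grasp_force: 0.0
```

```bash
python3 - <<'E'
from h import *
S=read_state();print(S['position'],S['time_s'],S['force'])
c=snap('scene','s9')
cv2.imwrite('pics/z9.png',cv2.resize(c['color'][150:430,140:510],None,fx=2,fy=2,interpolation=cv2.INTER_CUBIC)[:,:,::-1])
E
```

```text
[ 0.36475226 -0.36976947  0.25570338] 27.9 [-0.08899103  0.46879108  0.05077471]
```

View pics/z9.png

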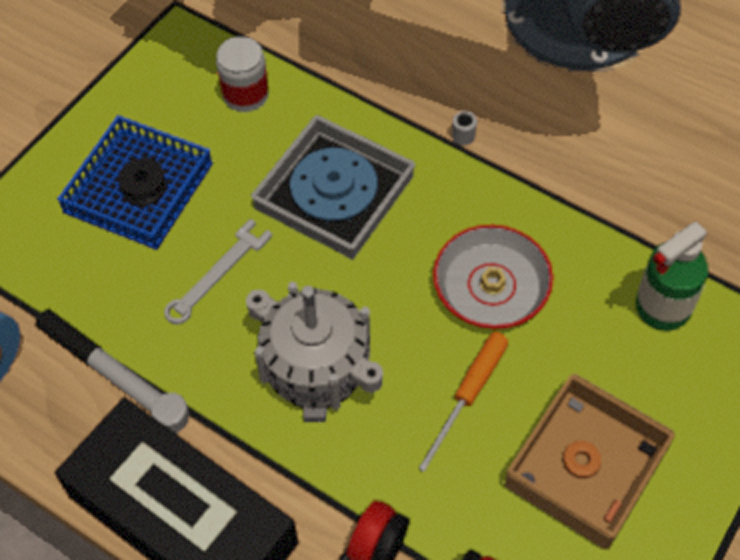

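The final view shows every part flat in its own container: fan (333,183), pulley (142,181), nut (492,280) and collar (582,458). The spray bottle is upright at (670,280), and the arm is clear of everything.

```bash
python3 -c "
from rig import *
print(hand_in())"
```

```text
the job is handed in; nothing more can be done
None
```

I stripped the shaft top down and laid the nut, collar, pulley and fan flat in their containers; the spray bottle is still standing, and I handed the job in at about 28 s of the 112 s allowed (no verdict was returned).

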